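# Show where the long bolt goes

## Task

Show the apprentice at the sorting table where the long bolt belongs: point at the long bolt from above, with the fingertips about 3 cm over its middle, and stay there for two seconds; then point in the same way at the middle of the cardboard box that holds bolts, about 3 cm over its rim, stay two seconds and finish still pointing there. Touch nothing at any time. Cross the table with the fingertips at least 15 cm up, so that you never seem to point at any other piece or box.

Things in the scene. Friction and masses are not known exactly. Their poses are not given: they have to be found in the camera images.
- long_bolt: the long steel hex bolt, lying on the table with its own nut near the end of the thread: 120 mm long, shank 20 mm thick, head and nut 30 mm across flats, so its highest side is 30 mm above the table. Origin on the table under the middle of its length; x axis along the bolt from head to thread. Loose, 0.4 kg; anywhere in the row of four loose pieces nearest the robot
- short_bolt: a like bolt with a nut but only 65 mm long, 30 mm high, loose in the same row. Origin on the table under its middle
- big_nut: a large hex nut lying flat, 50 mm across flats, 30 mm hole, 24 mm high, loose in the same row. Origin on the table at its centre
- pulley: a small dark grooved pulley wheel lying flat, 64 mm in diameter, 32 mm high, loose in the same row. Origin on the table at its centre
- bolt_box: open cardboard box 110 x 140 mm, rim 45 mm above the table, filled with hex bolts that stand up to 9 mm over the rim. Fixed; one of three like boxes in the row farther from the robot. Origin on the table under its centre; x axis along its 110 mm side
- nut_box: the same cardboard box, but filled with hex nuts. Origin on the table under its centre
- washer_box: the same cardboard box, but filled with flat round washers. Origin on the table under its centre

How it is judged:
By the outcome, as a careful person would: the job done as asked, in the order asked, and still so for the second after the job is handed in, with the robot touching nothing.
It also fails if it takes over 40 s, if anything falls off the work surface, if the arm or the gripper's body presses on something with over 40 N, if the wrist force passes 120 N, or if a joint passes its speed limit or range.

## Robot

A 6-joint arm with a two-finger parallel gripper is mounted at the origin on the work surface. World frame = base frame: x ahead of the robot, y to its left, z up, the work surface at z = 0. Lengths are in mm, angles in rad, forces in N, time in s.
With the tool pointing down it reaches from about 400 to 925 mm from the base axis. Payload 12.5 kg.
Tool frame: the origin (TCP) lies at the centre of the arm's flange, where the gripper is bolted on; the fingertips stand 190 mm ahead of it and the grasp point (between the pads) lies 171 mm ahead of it; z points along the fingers, y is the line along which they close (so a half turn about z gives the same grasp; the last joint's range is limited). The gripper opens to 95 mm and grips with 3 to 60 N. Pads are 20 mm wide; open, the fingers measure 119 mm over their backs; the gripper's body (75 mm by 180 mm) begins 59 mm behind the grasp point.
Start: joints at [1.114, 0.491, 1.559, -0, 1.092, -0.106], TCP at [214.757, 586.945, 404.761] pointing down, gripper open.
Joint ranges: [-3.1, 3.1], [-0.84, 2.19], [0.05, 2.79], [-1.13, 4.28], [0.06, 2.93], [-2.69, 2.69]. Speed limits (rad/s): [2.22, 2.22, 2.79, 3.14, 3.14, 3.14].

## Interface

Orientations are given as [roll, pitch, yaw] about the fixed x, y, z axes, in that order (R = Rz(yaw) Ry(pitch) Rx(roll)).
In Python, from cell import env, read_camera, search_frame, cut_out gives the robot as it stands. The module is installed in compiled form; this text tells all that it offers.
- The arm moves only by the tool move_arm, never from a script. Its argument "commands" is a list of rows, each a list of 3 entries, a list of its own where there are three numbers: the shift along the world's x, y, z normalised to -1 to 1, where 1 is 0.03 m, then the turn about the world's z normalised to -1 to 1, where 1 is 0.08 rad, then the opening, from -1 (shut) to 1 (fully open), so that 0 is half open. A call has 1 to 20 rows; each row shifts and turns the commanded pose from where the row before left it; what a row does not reach is not made up. A row lasts 1/12 s, in which the tool goes at most 41.7 mm and 7.16 degrees, less where a joint would pass 70% of its speed; a pose out of reach is approached as far as the arm can. A call with a number of a shift or a turn outside -1 to 1 is refused whole. A call with a gripper value outside its range is refused whole. The fingers move at their own pace and stop on an object; the grip force is fixed at half the most. Time passes only in rows, so rows that do not move let the fingers close. It gives the time, the measured TCP pose, the force, the opening and the grip force at its end, in the units of the state.
- env.state(): the state, without advancing time (a new reading comes with each control period).
- read_camera(name): name is "scene" or "top"; returns a dict with "image" (384x512x3 uint8, red, green, blue), "fx", "fy", "cx", "cy" (pixels), "rvec" (rotation vector, rad) and "tvec" (3), from world to camera coordinates, as OpenCV has them. Camera axes: x right, y down, z forward; pixel columns grow to the right and rows downward; lengths in mm; the calibration is good to about 2 mm. A picture is of the moment at which its call begins. There is no depth.
- env.job_done(): hands the job in; it is judged then, once.
Trained networks look in a picture, given as the dict that the camera call returned (one of the last four; its "shot" number tells which), for a name from the list of things; names that differ only in an ending like _2 or _b are one class to them, and where a whole thing is asked for, a point or a joint stands for the part that bears it (a point fixed in the world has none). Each returns a list of dicts, best first, with "confidence" (0 to 1); they miss things now and then, are a little off and sometimes report something else, mostly with a low value. They report only what shows in the picture. A call takes as long as a camera call.
- search_frame(thing, picture): "at" ([column, row] in pixels, amid what is visible of it).
- cut_out(thing, picture): "region" (384x512 bool, what is visible of it) and "at" ([column, row] in pixels, amid what is visible of it).
The state is a dict: "t": time; "joints": joint angles; "qvel": joint speeds; "tau": joint torques, N m; "eef_pos": TCP position; "tcp_rot": TCP orientation; "ft_force": force on the tool from outside, world axes, zero at the start; "moment": the same for the moment, N m; "opening": opening from 0.0 (shut) to 1.0 (fully open); "grip_force": force on a finger pad.
Only numpy, scipy, OpenCV 4.12 (cv2) and the standard library are available. Lean on these libraries where they do the work, as an engineer would, in place of code of your own. Each camera call takes 0.05 s, during which the arm holds its last target. There are 200 camera calls.

## Working session

There is one attempt and no reset: what is moved stays moved. The work goes in short steps, Python scripts to look and compute and a tool call to move; the robot and the scene stay as the last step left them, time stands still between calls to the robot, and variables do not carry over. Pictures are saved under pics/ and viewed, at most 10 in all, crops included, and the job is handed in when it is done.

Besides the shell and the picture viewer there is one more tool, called after "Call:" as name(argument=value, ...), one argument or row to a line, values as JSON. move_arm: Moves the arm, as the interface text tells. Its arguments: {"type":"object","properties":{"commands":{"type":"array","items":{"type":"array"}}},"required":["commands"]}

```bash
mkdir -p pics
cat > h.py <<'E'
import numpy as np, cv2
def P(c):
    R,_=cv2.Rodrigues(np.array(c["rvec"],float)); t=np.array(c["tvec"],float).reshape(3)
    K=np.array([[c["fx"],0,c["cx"]],[0,c["fy"],c["cy"]],[0,0,1.]])
    return K@np.c_[R,t]
def on_plane(c,uv,z):
    M=P(c); H=np.c_[M[:,:2],M[:,2]*z+M[:,3]]
    p=np.linalg.solve(H,[*uv,1.]); return p[:2]/p[2]
def tri(c1,u1,c2,u2):
    X=cv2.triangulatePoints(P(c1),P(c2),np.array(u1,float).reshape(2,1),np.array(u2,float).reshape(2,1))
    return (X[:3]/X[3]).ravel()
E
python3 - <<'E'
from cell import env, read_camera, search_frame, cut_out
import cv2,numpy as np
from h import *
a=read_camera("top"); b=read_camera("scene")
for n,c in(("top",a),("scene",b)): cv2.imwrite(f"pics/{n}1.png",cv2.resize(c["image"][:,:,::-1],(768,576)))
for th,h in dict(long_bolt=15,short_bolt=15,big_nut=12,pulley=16,bolt_box=45,nut_box=45,washer_box=45).items():
    for n,c in(("top",a),("scene",b)):
        for r in cut_out(th,c)[:3]:
            print(th,n,round(r["confidence"],2),np.round(r["at"],1),r["region"].sum(),on_plane(c,r["at"],h).round())
print(env.state()["eef_pos"],env.state()["tcp_rot"],env.state()["t"])
E
```

```text
long_bolt top 0.6 [219.6 255. ] 594 [433.  76.]
long_bolt scene 0.66 [241.6 161.6] 429 [441.  67.]
short_bolt top 0.71 [357.8 250.1] 357 [ 438. -233.]
short_bolt scene 0.97 [125.3 217.8] 417 [ 436. -233.]
big_nut top 0.84 [280.5 249.7] 330 [443. -60.]
big_nut scene 0.82 [199.5 187.9] 513 [452. -59.]
pulley top 0.94 [151.6 240.1] 420 [469. 227.]
pulley scene 0.71 [294.6 146.3] 261 [474. 206.]
bolt_box top 0.92 [355.1 161.7] 3340 [ 634. -230.]
bolt_box scene 0.63 [172.4 291.7] 5455 [ 662. -242.]
nut_box top 0.94 [143. 166.] 3348 [631. 242.]
nut_box scene 0.93 [349.5 177. ] 3121 [646. 217.]
washer_box top 0.75 [248.7 152.2] 3221 [659.   8.]
washer_box scene 0.59 [286.  232.4] 4116 [680.   3.]
[214.75856526 586.94361465 404.78392567] [3.14142188e+00 1.72494186e-05 2.79078129e+00] 0.8
```

View pics/top1.png

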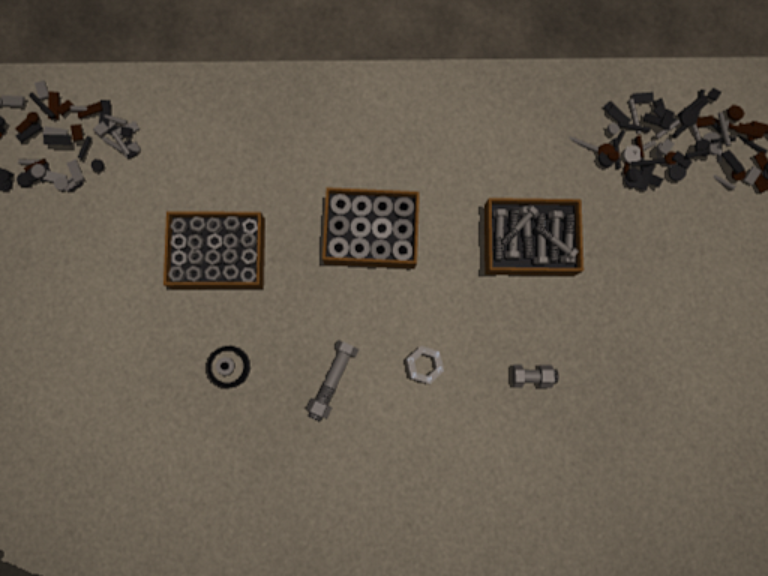

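View pics/scene1.png

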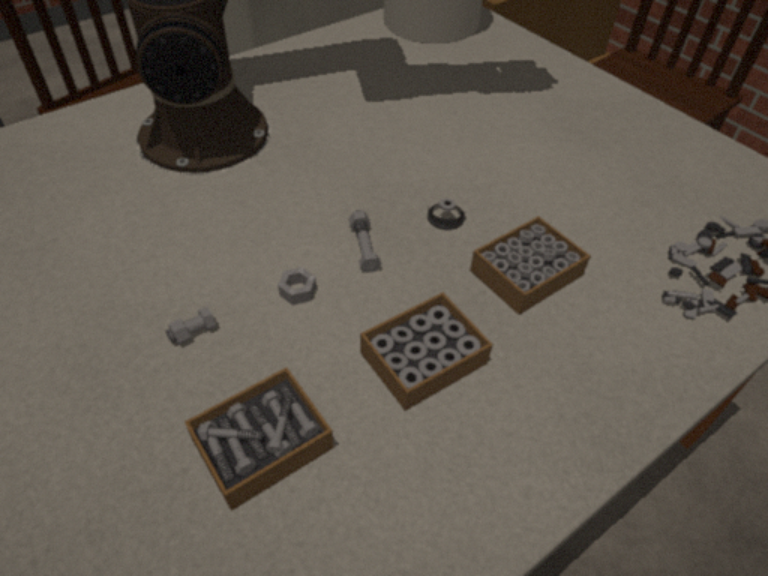

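The top view shows the long bolt from about (347,342) to (315,419), the washer box in the middle and the bolt box at (488–581, 200–272), all in 1.5x pixels. The scene view agrees, with the bolt box front left and the long bolt at about (365,242). Next I measure the bolt ends and the box rim from both views.

Run:
```python
from cell import env, read_camera, search_frame, cut_out
import cv2,numpy as np
from h import *
a=read_camera("top"); b=read_camera("scene")
# bolt: mask extents
for n,c in(("top",a),("scene",b)):
    m=cut_out("long_bolt",c)[0]["region"].astype(np.uint8)
    p=cv2.findNonZero(m).reshape(-1,2).astype(float)
    mu=p.mean(0); d=np.linalg.svd(p-mu,full_matrices=False)[2][0]; s=(p-mu)@d
    e=[mu+d*s.min(),mu+d*s.max()]; print("bolt",n,np.round(e,1),[on_plane(c,x,15).round(1) for x in e], cv2.minAreaRect(p.astype(np.float32))[0])
    if n=="top": e1=sorted(e,key=lambda x:x[1])
    else: e2=sorted(e,key=lambda x:-x[1])
for u,v in zip(e1,e2): print("tri",tri(a,u,b,v).round(1))
# box rim corners, outer, viewed picture /1.5
T=np.array([[488,200],[580,200],[582,272],[488,272]])/1.5
S=np.array([[230,500],[187,419],[0,0],[0,0]])/1.5
for u in T: print("rim",on_plane(a,u,45).round(1))
print("mean",np.mean([on_plane(a,u,45) for u in T],0))
for n,c,x0,y0,k in(("top",a,310,120,4),("scene",b,110,230,4)):
    cv2.imwrite(f"pics/{n}_box.png",cv2.resize(c["image"][y0:y0+115,x0:x0+130,::-1],None,fx=k,fy=k,interpolation=cv2.INTER_CUBIC))
x,y=205,220
cv2.imwrite("pics/bolt.png",np.hstack([cv2.resize(c["image"][y:y+70,x:x+60,::-1],None,fx=6,fy=6,interpolation=cv2.INTER_CUBIC) for c,x,y in((a,190,215),(b,215,130))]))
```

```text
Traceback (most recent call last):
IndexError: list index out of range
```

The network missed the bolt this time, so I retry with new shots.

Run:
```python
from cell import env, read_camera, search_frame, cut_out
import cv2,numpy as np
from h import *
def get(n):
    for _ in range(6):
        c=read_camera(n); r=cut_out("long_bolt",c)
        if r: return c,r[0]
E={}
(a,ra),(b,rb)=get("top"),get("scene")
for n,c,r in(("top",a,ra),("scene",b,rb)):
    p=cv2.findNonZero(r["region"].astype(np.uint8)).reshape(-1,2).astype(float)
    mu=p.mean(0); d=np.linalg.svd(p-mu,full_matrices=False)[2][0]; s=(p-mu)@d
    e=[mu+d*s.min(),mu+d*s.max()]; print("bolt",n,round(r["confidence"],2),np.round(e,1),[on_plane(c,x,15).round(1) for x in e])
    E[n]=sorted(e,key=lambda x:x[1])
for u,v in zip(E["top"],E["scene"][::-1]): print("tri",tri(a,u,b,v).round(1))
T=np.array([[488,200],[580,200],[582,272],[488,272]])/1.5
for u in T: print("rim",on_plane(a,u,45).round(1))
print("mean",np.mean([on_plane(a,u,45) for u in T],0))
for n,c,x0,y0,k in(("top",a,310,120,4),("scene",b,110,230,4)):
    cv2.imwrite(f"pics/{n}_box.png",cv2.resize(c["image"][y0:y0+115,x0:x0+130,::-1],None,fx=k,fy=k,interpolation=cv2.INTER_CUBIC))
cv2.imwrite("pics/bolt.png",np.hstack([cv2.resize(c["image"][y:y+70,x:x+60,::-1],None,fx=6,fy=6,interpolation=cv2.INTER_CUBIC) for c,x,y in((a,190,215),(b,215,130))]))
```

```text
bolt top 0.7 [[232.5 229.7]
 [208.9 280.5]] [array([489. ,  46.6]), array([377.9, 100.1])]
bolt scene 0.83 [[237.4 139.9]
 [247.7 180.6]] [array([370.6, 104.1]), array([499.9,  41.6])]
tri [490.2  47.6   2.8]
tri [378.   99.2  22.8]
rim [ 700.3 -165.8]
rim [ 698.4 -304.8]
rim [ 588.4 -301.3]
rim [ 590.6 -161.4]
mean [ 644.43191179 -233.30282117]
```

View pics/top_box.png

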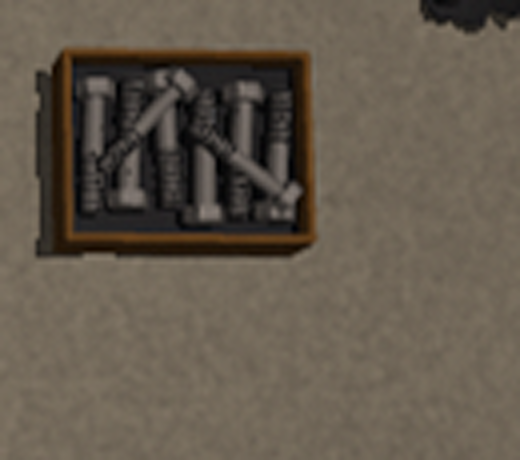

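View pics/scene_box.png

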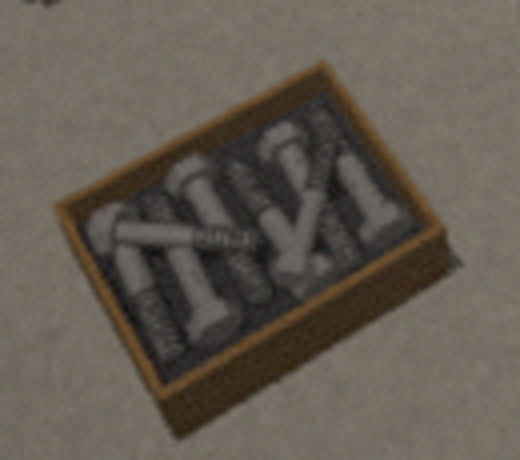

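View pics/bolt.png

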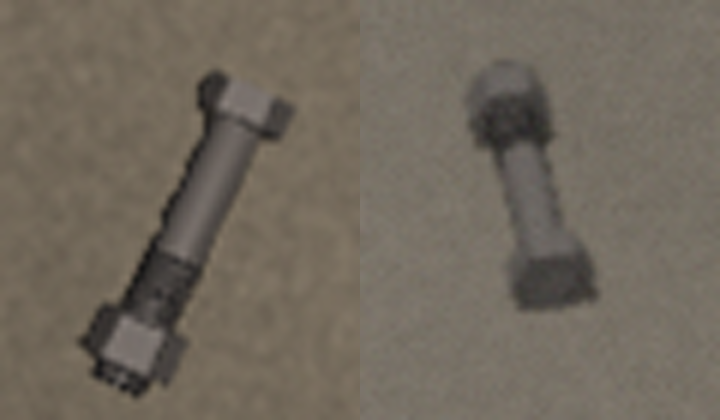

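The crops show the box rim corners clearly and the bolt with its nut at the near end. The bolt's middle comes out at about (434, 73) at z≈13 in both views. Now I triangulate the rim.

Run:
```python
from cell import env, read_camera
import numpy as np
from h import *
a=read_camera("top"); b=read_camera("scene")
T=np.array([[62,52],[308,54],[312,240],[68,238]])/4+[310,120]
S=np.array([[443,230],[165,392],[60,205],[325,65]])/4+[110,230]
X=np.array([tri(a,u,b,v) for u,v in zip(T,S)]); print(X.round(1),X.mean(0).round(1))
print(env.state()["t"])
```

```text
[[ 702.4 -167.2   39.8]
 [ 698.4 -304.3   45.4]
 [ 592.1 -301.4   42.9]
 [ 595.7 -165.4   40.9]] [ 647.2 -234.6   42.3]
1.25
```

Call:
move_arm(
  commands=[
    [[0, 0, 0], 0, -1],
    [[0, 0, 0], 0, -1],
  ],
)

```text
t: 1.42
eef_pos: [214.8, 586.9, 404.8]
tcp_rot: [3.142, 0.0, 2.791]
ft_force: [-0.2, -0.9, -0.0]
opening: 0.908
grip_force: 0.0
```

Call:
move_arm(
  commands=[
    [[0.366, -0.856, 0], 0, -1],
    [[0.366, -0.856, 0], 0, -1],
    [[0.366, -0.856, 0], 0, -1],
    [[0.366, -0.856, 0], 0, -1],
    [[0.366, -0.856, 0], 0, -1],
    [[0.366, -0.856, 0], 0, -1],
    [[0.366, -0.856, 0], 0, -1],
    [[0.366, -0.856, 0], 0, -1],
    [[0.366, -0.856, 0], 0, -1],
    [[0.366, -0.856, 0], 0, -1],
    [[0.366, -0.856, 0], 0, -1],
    [[0.366, -0.856, 0], 0, -1],
    [[0.366, -0.856, 0], 0, -1],
    [[0.366, -0.856, 0], 0, -1],
    [[0.366, -0.856, 0], 0, -1],
    [[0.366, -0.856, 0], 0, -1],
    [[0.366, -0.856, 0], 0, -1],
    [[0.366, -0.856, 0], 0, -1],
    [[0.366, -0.856, 0], 0, -1],
    [[0.366, -0.856, 0], 0, -1],
  ],
)

```text
t: 3.08
eef_pos: [434.6, 72.0, 405.0]
tcp_rot: [3.141, 0.0, 2.791]
ft_force: [0.0, -0.0, -0.3]
opening: 0.003
grip_force: 0.0
```

Call:
move_arm(
  commands=[
    [[0, 0, 0], 0, -1],
    [[0, 0, 0], 0, -1],
    [[0, 0, 0], 0, -1],
  ],
)

```text
t: 3.33
eef_pos: [434.1, 73.6, 404.8]
tcp_rot: [3.141, -0.0, 2.79]
ft_force: [-0.3, -0.4, 0.3]
opening: 0.008
grip_force: 0.0
```

Call:
move_arm(
  commands=[
    [[0, 0, -0.4], 0, -1],
    [[0, 0, -0.6], 0, -1],
    [[0, 0, -0.6], 0, -1],
    [[0, 0, -0.6], 0, -1],
    [[0, 0, -0.6], 0, -1],
    [[0, 0, -0.6], 0, -1],
    [[0, 0, -0.6], 0, -1],
    [[0, 0, -0.6], 0, -1],
    [[0, 0, -0.4], 0, -1],
    [[0, 0, -0.2], 0, -1],
    [[0, 0, -0.07], 0, -1],
    [[0, 0, 0], 0, -1],
    [[0, 0, 0], 0, -1],
  ],
)

```text
t: 4.42
eef_pos: [434.4, 73.7, 247.2]
tcp_rot: [3.141, 0.001, 2.791]
ft_force: [-0.4, 0.0, 0.2]
opening: 0.006
grip_force: 0.0
```

Run:
```python
from cell import env, read_camera
import cv2,numpy as np
from h import *
o=[]
for n in("top","scene"):
    c=read_camera(n); im=c["image"][:,:,::-1].copy()
    q=P(c)@[434,73.5,57,1]; q=(q[:2]/q[2]).astype(int); x,y=q-[50,60]
    o.append(cv2.resize(im[y:y+120,x:x+100],None,fx=4,fy=4)); print(n,q)
cv2.imwrite("pics/at_bolt.png",np.hstack(o))
```

```text
top [219 254]
scene [242 145]
```

View pics/at_bolt.png

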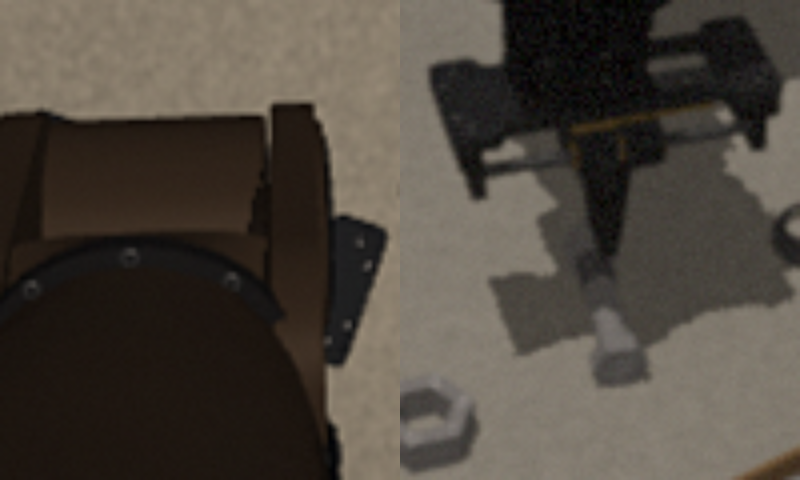

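The scene crop shows the shut fingertips at about (608,255), within a few pixels of the predicted (600,240). They are over the bolt with a gap. I now hold for more than two seconds.

Call:
move_arm(
  commands=[
    [[0, 0, 0], 0, -1],
    [[0, 0, 0], 0, -1],
    [[0, 0, 0], 0, -1],
    [[0, 0, 0], 0, -1],
    [[0, 0, 0], 0, -1],
    [[0, 0, 0], 0, -1],
    [[0, 0, 0], 0, -1],
    [[0, 0, 0], 0, -1],
    [[0, 0, 0], 0, -1],
    [[0, 0, 0], 0, -1],
    [[0, 0, 0], 0, -1],
    [[0, 0, 0], 0, -1],
    [[0, 0, 0], 0, -1],
    [[0, 0, 0], 0, -1],
    [[0, 0, 0], 0, -1],
  ],
)

```text
t: 5.77
eef_pos: [434.4, 73.4, 246.7]
tcp_rot: [3.141, 0.0, 2.791]
ft_force: [-0.0, -1.2, -0.1]
opening: 0.005
grip_force: 0.0
```

Call:
move_arm(
  commands=[
    [[0, 0, 0], 0, -1],
    [[0, 0, 0], 0, -1],
    [[0, 0, 0], 0, -1],
    [[0, 0, 0], 0, -1],
    [[0, 0, 0], 0, -1],
    [[0, 0, 0], 0, -1],
    [[0, 0, 0], 0, -1],
    [[0, 0, 0], 0, -1],
    [[0, 0, 0], 0, -1],
    [[0, 0, 0], 0, -1],
    [[0, 0, 0], 0, -1],
    [[0, 0, 0], 0, -1],
    [[0, 0, 0], 0, -1],
    [[0, 0, 0], 0, -1],
    [[0, 0, 0], 0, -1],
  ],
)

```text
t: 7.02
eef_pos: [434.4, 73.3, 246.7]
tcp_rot: [3.142, -0.0, 2.791]
ft_force: [-0.6, -0.2, 0.0]
opening: 0.004
grip_force: 0.0
```

Call:
move_arm(
  commands=[
    [[0, 0, 0.4], 0, -1],
    [[0, 0, 0.6], 0, -1],
    [[0, 0, 0.6], 0, -1],
    [[0, 0, 0.6], 0, -1],
    [[0, 0, 0.6], 0, -1],
    [[0, 0, 0.6], 0, -1],
    [[0, 0, 0.6], 0, -1],
    [[0, 0, 0.6], 0, -1],
    [[0, 0, 0.4], 0, -1],
    [[0, 0, 0.2], 0, -1],
    [[0, 0, 0], 0, -1],
    [[0, 0, 0], 0, -1],
  ],
)

```text
t: 8.02
eef_pos: [434.2, 73.3, 402.3]
tcp_rot: [3.142, -0.0, 2.791]
ft_force: [-1.0, 0.4, 0.0]
opening: 0.007
grip_force: 0.0
```

Call:
move_arm(
  commands=[
    [[0.44, -0.64, 0], 0, -1],
    [[0.44, -0.64, 0], 0, -1],
    [[0.44, -0.64, 0], 0, -1],
    [[0.44, -0.64, 0], 0, -1],
    [[0.44, -0.64, 0], 0, -1],
    [[0.44, -0.64, 0], 0, -1],
    [[0.44, -0.64, 0], 0, -1],
    [[0.44, -0.64, 0], 0, -1],
    [[0.44, -0.64, 0], 0, -1],
    [[0.44, -0.64, 0], 0, -1],
    [[0.44, -0.64, 0], 0, -1],
    [[0.44, -0.64, 0], 0, -1],
    [[0.44, -0.64, 0], 0, -1],
    [[0.44, -0.64, 0], 0, -1],
    [[0.44, -0.64, 0], 0, -1],
    [[0.44, -0.64, 0], 0, -1],
    [[0, 0, 0], 0, -1],
    [[0, 0, 0], 0, -1],
    [[0, 0, 0], 0, -1],
  ],
)

```text
t: 9.6
eef_pos: [645.3, -233.5, 401.3]
tcp_rot: [3.141, -0.002, 2.791]
ft_force: [0.1, -0.3, -0.9]
opening: 0.005
grip_force: 0.0
```

Call:
move_arm(
  commands=[
    [[0, 0, -0.4], 0, -1],
    [[0, 0, -0.6], 0, -1],
    [[0, 0, -0.6], 0, -1],
    [[0, 0, -0.6], 0, -1],
    [[0, 0, -0.6], 0, -1],
    [[0, 0, -0.6], 0, -1],
    [[0, 0, -0.5], 0, -1],
    [[0, 0, -0.4], 0, -1],
    [[0, 0, -0.2], 0, -1],
    [[0, 0, 0], 0, -1],
    [[0, 0, 0], 0, -1],
    [[0, 0, 0], 0, -1],
  ],
)

```text
t: 10.6
eef_pos: [645.7, -233.8, 268.6]
tcp_rot: [-3.142, 0.001, 2.791]
ft_force: [-0.1, -0.7, 0.2]
opening: 0.004
grip_force: 0.0
```

Run:
```python
from cell import env, read_camera
import cv2,numpy as np
from h import *
c=read_camera("scene"); p=env.state()["eef_pos"]; print(p)
q=P(c)@[p[0],p[1],p[2]-190,1]; print(q[:2]/q[2]*1.5)
cv2.imwrite("pics/at_box.png",cv2.resize(c["image"][:,:,::-1],(768,576)))
```

```text
[ 645.67133215 -233.85373903  268.63671647]
[254.54157096 409.38483189]
```

View pics/at_box.png

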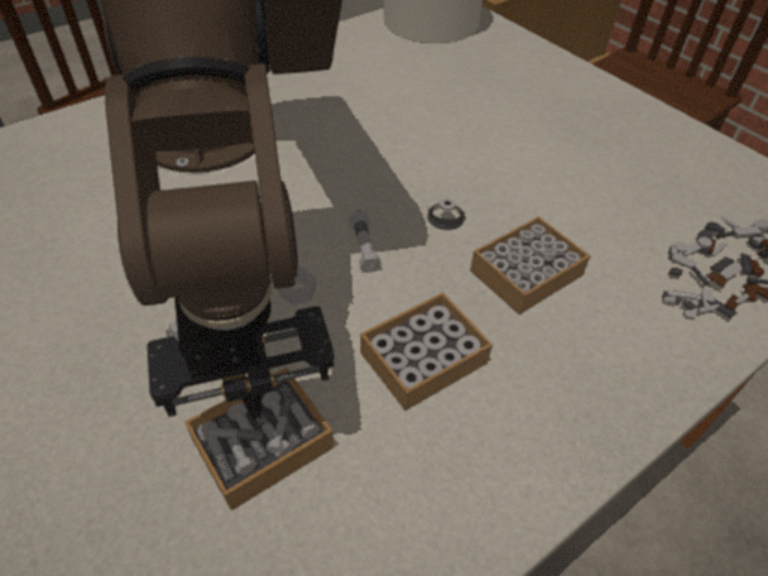

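The fingertips show at about (254,410), right over the bolt box, and nothing has moved. I lower by 3 mm and hold for more than two seconds.

Call:
move_arm(
  commands=[
    [[0, 0, -0.1], 0, -1],
    [[0, 0, 0], 0, -1],
    [[0, 0, 0], 0, -1],
    [[0, 0, 0], 0, -1],
    [[0, 0, 0], 0, -1],
    [[0, 0, 0], 0, -1],
    [[0, 0, 0], 0, -1],
    [[0, 0, 0], 0, -1],
    [[0, 0, 0], 0, -1],
    [[0, 0, 0], 0, -1],
    [[0, 0, 0], 0, -1],
    [[0, 0, 0], 0, -1],
    [[0, 0, 0], 0, -1],
    [[0, 0, 0], 0, -1],
    [[0, 0, 0], 0, -1],
    [[0, 0, 0], 0, -1],
  ],
)

```text
t: 11.98
eef_pos: [645.6, -233.9, 264.7]
tcp_rot: [3.142, 0.0, 2.791]
ft_force: [-0.2, 0.2, -0.5]
opening: 0.006
grip_force: 0.0
```

Call:
move_arm(
  commands=[
    [[0, 0, 0], 0, -1],
    [[0, 0, 0], 0, -1],
    [[0, 0, 0], 0, -1],
    [[0, 0, 0], 0, -1],
    [[0, 0, 0], 0, -1],
    [[0, 0, 0], 0, -1],
    [[0, 0, 0], 0, -1],
    [[0, 0, 0], 0, -1],
    [[0, 0, 0], 0, -1],
    [[0, 0, 0], 0, -1],
    [[0, 0, 0], 0, -1],
    [[0, 0, 0], 0, -1],
    [[0, 0, 0], 0, -1],
    [[0, 0, 0], 0, -1],
    [[0, 0, 0], 0, -1],
    [[0, 0, 0], 0, -1],
  ],
)

```text
t: 13.32
eef_pos: [645.6, -233.8, 264.7]
tcp_rot: [3.141, -0.0, 2.791]
ft_force: [-0.4, -0.5, 0.0]
opening: 0.001
grip_force: 0.0
```

```bash
python3 -c "
from cell import env
print(env.state()['eef_pos'],env.job_done())"
```

```text
the job is handed in; nothing more can be done
[ 645.55723847 -233.84944327  264.65819067] None
```

I pointed about 3 cm above the middle of the long bolt, then about 3 cm above the rim at the middle of the bolt box, holding over 2 s at each; the job is handed in at about 13 s with the arm still pointing at the box, crossings made with the fingertips about 21 cm up, and no sign of contact in the force readings.

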